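Hold back the belt tensioner of a potter's wheel

ROBOT

A 6-joint arm with a two-finger parallel gripper is mounted at the origin on the work surface. World frame = base frame: x ahead of the robot, y to its left, z up, the work surface at z = 0. Lengths are in m, angles in rad, forces in N, time in s.
With the tool pointing down it reaches from about 0.35 to 0.85 m from the base axis. Payload 8.1 kg.
Tool frame: the origin (TCP) lies midway between the tips of the shut fingers; the grasp point (between the pads) lies 19 mm behind it; z points along the fingers, y is the direction in which the jaws open and shut (so a half turn about z gives the same grasp; the last joint's range is limited). The gripper opens to 93 mm and grips with 3 to 60 N. Pads are 15 mm wide; open, the fingers measure 128 mm over their backs; the gripper's body (75 mm by 188 mm) begins 65 mm behind the grasp point.
Start: joints at [1.12, 0.13, 1.488, -0, 1.523, -0.085], TCP at [0.215, 0.56, 0.219] pointing down, gripper open.
Joint ranges: [-2.96, 2.96], [-0.89, 2.26], [0.02, 2.5], [-1.34, 4.48], [0, 2.73], [-2.66, 2.66]. Speed limits (rad/s): [2.39, 2.39, 2.79, 3.14, 3.14, 3.14].

INTERFACE

Orientations are given as a rotation vector (axis times angle).
In Python, from plant import robot gives the robot as it stands. The module is installed in compiled form; this text tells all that it offers.
- The arm moves only by the shell command python3 -m pendant 'ROWS' [FORCE]. ROWS is JSON, a list of rows, each an object with "translation": the shift along the tool's x, y, z in mm, a list of three; "twist": the turn, a rotation vector about the tool's x, y, z in rad, a list of three; "grip": the opening, from -1 (shut) to 1 (fully open). A call has exactly 10 rows; each row shifts and turns the pose as measured when the row begins, along the tool's axes as they then stand; what a row does not reach is not made up. A row lasts 1/10 s, in which the tool goes at most 50 mm and 8.59 degrees, less where a joint would pass 70% of its speed; a pose out of reach is approached as far as the arm can. A call is refused whole if a number of a shift passes 50 or a number of a turn 0.15, either way. A call with a gripper value outside its range is refused whole. The fingers move at their own pace and stop on an object; FORCE is the grip in N (left out, the last holds). Time passes only in rows, so rows that do not move let the fingers close, or fill a call up. It gives the time, the measured TCP pose, the force and the opening at its end, in the units of the state.
- robot.read_state(): the state, without advancing time (a new reading comes with each control period).
- robot.read_camera(name): name is "scene" or "top" or "wrist"; returns (picture, depth): 420x560x3 uint8, red, green, blue; 420x560 float32, m along the optical axis (not along the pixel's ray), 0 where there is no reading.
- robot.camera_info(name): a dict with "vertical_fov" (degrees; the focal length in pixels is half the picture's height over the tangent of half this angle, whatever the lens; pixels are square), "cx", "cy" (the principal point, pixels), "cam_to_world" (4x4, takes a point from camera to world coordinates). Camera axes: x right, y up, looking along -z (the intrinsics and any distortion apply to the point x, -y, -z); pixel columns grow to the right and rows downward; lengths in m; the calibration is good to about 2 mm. The wrist camera is an equidistant fisheye: a pixel r from the principal point sees the ray r / f radians off the axis. A picture is of the moment at which its call begins: read the wrist's pose just before it. camera_info takes no time and is no camera call; for the wrist camera it gives the pose at the moment of the call.
- robot.close_job(): hands the job in, once; it reports no verdict.
The state is a dict: "t": time; "q": joint angles; "dq": joint speeds; "joint_torque": joint torques, N m; "tool_pos": TCP position; "orientation": TCP orientation; "force": force on the tool from outside, world axes, zero at the start; "wrist_torque": the same for the moment, N m; "opening": finger opening in m.
Only numpy, scipy, OpenCV 4.12 (cv2) and the standard library are available. Lean on these libraries where they do the work, as an engineer would, in place of code of your own. Each camera call takes 0.05 s, during which the arm holds its last target. There are 200 camera calls.

TASK

Get this potter's wheel ready for its new drive belt: set the big spoked pulley, hub boss up, onto the bare upright shaft and lower it (do not drop it) until it sits down on the shaft's collar, then let go of it. Then swing the tensioner arm with the idler roller away from the line between the two pulleys, against its spring, all the way to its stop, and finish while still holding it there with the gripper so that I can slip the belt on. Leave the other things on the bench where they lie.

Things in the scene. Friction and masses are not known exactly. Their poses are not given: they have to be found in the camera images.
- wheel: fixed tabletop potter's wheel without cover, wheel head or belt: white steel body 360 (x) x 250 (y) mm, bare deck 85 mm above the bench. Origin: centre of footprint, on the bench; x runs from control panel to motor end, z up. In its frame (mm): shaft at (-75,-15); small motor pulley, 20 wide, top 130 high, at (110,-15); tensioner pivot at (115,57). The rest stays below 101 mm
- shaft_seat (a point): centre of the top of the collar (32 mm wide) on which the big pulley has to sit, 106 mm above the bench, axes as the wheel's. The steel shaft, 17 mm diameter, stands upright from here 66 mm further up; its top 7 mm taper to 9 mm
- pulley: big driven pulley, loose, lying on the bench hub up: aluminium, 0.3 to 0.65 kg, grooved rim 150 mm outside, 128 mm inside diameter, 20 mm high; six flat spokes, top 15 mm high; round hub 40 mm outside diameter, 50 mm high (30 mm above the rim), with a 20 mm through bore. Origin: centre of its underside, z up along the bore; seated, it is at shaft_seat
- pivot_axis (a point): point on the upright pivot axis of the tensioner arm, 116 mm above the bench, axes as the wheel's. Round spring case here, 45 mm diameter, top 124 mm above the bench
- idler_center (a point): centre of the idler at the arm's end: upright black roller, 34 mm diameter, from 104 to 128 mm above the bench, bolt head on top to 134 mm, spins freely; 79.6 mm from pivot_axis. In the wheel's frame (mm) at (50,11) at rest, (36,68) at the stop. The flat arm under it is 22 mm wide, its top 98 mm above the bench. 34 mm or more is free round the roller, big pulley on
- tensioner (a joint): angle of the tensioner arm (rad): 0 at rest, pressed there by its spring, 0.75 at the far stop. It grows as the arm turns clockwise seen from above, taking the roller to the wheel's +y, away from the line between the pulleys. At the roller the spring pulls back with about 5 N at rest, 9 N at the stop; let go, it swings back
- wheel_head: bystander: flat aluminium wheel head, 190 mm diameter, 10 mm thick, two pins on top, lying on the bench; origin: centre of its underside
- glaze_tub: bystander: empty grey plastic tub with red-stained rim, 124 mm diameter, 126 mm high; origin: centre of its underside
- bowl: bystander: terracotta bowl, 120 mm diameter, 65 mm high; origin: centre of its underside
There are look-alikes about, which are no part of the job. Of the things like the pulley, leave any that is blue or green; of the rest the smaller one is meant.

How it is judged:
On the way, in this order (a step that is already met when the one before it is completed fails the run):
1. the big pulley sits on the shaft's collar, hub up, and has been let go (horizontal distance between pulley and shaft_seat below 0.004 m and z of pulley in the frame of shaft_seat below 0.003 m and angle between pulley's own z axis and vertical below 0.06 rad and contact force between the fingers and pulley below 0.3 N), for 0.3 s.
2. the tensioner arm is at its far stop (value of joint tensioner above 0.69 rad), for 0.3 s.
At the end, for the whole second after the job is handed in: Fingers still hold the tensioner (over 2 N) within 0.06 rad (5 mm at the roller) of its far stop; the big pulley sits hub up on the collar: within 4 mm of the axis, under 3 mm above the collar, level within 0.06 rad, at rest, not touched by the fingers (all of step 1 and value of joint tensioner above 0.69 rad and contact force between the fingers and tensioner above 2 N and linear speed of pulley below 0.03 m/s); the arm keeps its last pose, push and grip.
It fails at once if the pulley is dropped onto the shaft's collar (horizontal distance between pulley and shaft_seat below 0.008 m and z of pulley in the frame of shaft_seat below 0.03 m and linear speed of pulley above 0.5 m/s).
It fails at once if a bystander is moved by more than 20 mm (distance of any of wheel_head, glaze_tub, bowl from where it was at the start of the episode above 0.02 m).
It also fails if it takes over 61 s, if anything falls off the work surface, if the arm or the gripper's body presses on something with over 40 N, if the wrist force passes 120 N, or if a joint passes its speed limit or range.

## Working session

There is one attempt and no reset: what is moved stays moved. The work goes in short steps, Python scripts to look and compute and a shell command to move; the robot and the scene stay as the last step left them, time stands still between calls to the robot, and variables do not carry over. Pictures are saved under pics/ and viewed, about 8 in all and at most 12, crops included, and the job is handed in when it is done.

```bash
mkdir -p pics
cat > h.py <<'E'
import numpy as np, cv2
from plant import robot
def K(n):
    i=robot.camera_info(n); f=210/np.tan(np.radians(i["vertical_fov"])/2); return f,i["cx"],i["cy"],np.array(i["cam_to_world"])
def rays(n,uv,k=None):
    f,cx,cy,T=k or K(n); uv=np.atleast_2d(uv).astype(float); d=(uv-[cx,cy])
    if n=="wrist":
        r=np.hypot(*d.T)+1e-9; th=r/f; v=np.c_[d[:,0]/r*np.sin(th),-d[:,1]/r*np.sin(th),-np.cos(th)]
    else: v=np.c_[d[:,0]/f,-d[:,1]/f,-np.ones(len(d))]
    return T[:3,3],v@T[:3,:3].T
def onplane(n,uv,z,k=None):
    o,v=rays(n,uv,k); return o+v*((z-o[2])/v[:,2])[:,None]
def cloud(n,depth,k=None):
    k=k or K(n); vv,uu=np.mgrid[0:420,0:560]; o,v=rays(n,np.c_[uu.ravel(),vv.ravel()],k)
    fw=-k[3][:3,2]; s=depth.ravel()/(v@fw); return (o+v*s[:,None]).reshape(420,560,3)
E
python3 - <<'E'
from h import *
s=robot.read_state(); print(s)
ims=[]
for n in("scene","top","wrist"):
    k=K(n); p,d=robot.read_camera(n); np.savez(f"{n}0.npz",p=p,d=d,f=k[0],cx=k[1],cy=k[2],T=k[3]); print(n,robot.camera_info(n)); cv2.imwrite(f"pics/{n}0.png",p[...,::-1])
E
```

```text
{'t': 0.0, 'q': array([ 1.11960782e+00,  1.31170921e-01,  1.48926870e+00,  1.99984220e-05,
        1.52304955e+00, -8.53811089e-02]), 'dq': array([ 9.09226904e-04,  5.07920010e-04,  3.54115602e-05,  5.86744404e-04,
        7.72787221e-04, -6.88304271e-04]), 'joint_torque': array([ 1.15293820e-03, -5.59812748e+01, -4.91777515e+01,  7.70584960e-02,
        3.47268849e-02, -1.18049679e-04]), 'tool_pos': array([0.2143268 , 0.55978606, 0.21758747]), 'orientation': array([-5.71316791e-01, -3.08867510e+00,  2.86368277e-03]), 'force': array([0.18259272, 0.00226396, 0.39287284]), 'wrist_torque': array([-0.02672371, -0.02283879, -0.00758825]), 'opening': 0.09287746028672693}
scene {'vertical_fov': 51.501684312517966, 'cx': 263.55224359658945, 'cy': 208.28742447769844, 'cam_to_world': array([[-0.61255298, -0.48004178,  0.62796396,  1.49383568],
       [ 0.79039396, -0.36446087,  0.49238771,  0.65889375],
       [-0.00749839,  0.79795248,  0.60267372,  1.02234655],
       [ 0.        ,  0.        ,  0.        ,  1.        ]])}
top {'vertical_fov': 55.452716681148175, 'cx': 268.77474416155997, 'cy': 206.78993526223726, 'cam_to_world': array([[ 0.0086989 ,  0.99167598, -0.1284643 ,  0.35027584],
       [-0.99982749,  0.00651726, -0.01739311, -0.11151054],
       [-0.01641109,  0.12859344,  0.9915616 ,  1.53764615],
       [ 0.        ,  0.        ,  0.        ,  1.        ]])}
wrist {'vertical_fov': 65.70646984690485, 'cx': 276.31670474387846, 'cy': 208.80513482452955, 'cam_to_world': array([[ 0.35827556, -0.89357059, -0.27049996,  0.13782772],
       [ 0.93361511,  0.34253529,  0.10503521,  0.58890643],
       [-0.00120059, -0.2901744 ,  0.95697303,  0.38451793],
       [ 0.        ,  0.        ,  0.        ,  1.        ]])}
```

View pics/top0.png

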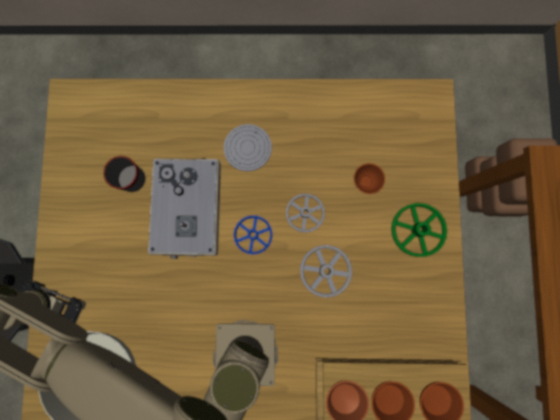

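View pics/scene0.png

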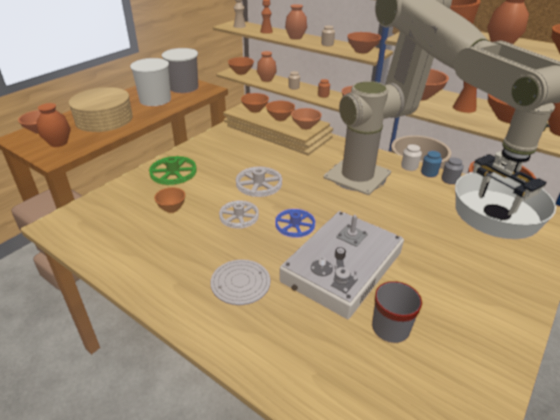

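The top view shows the shaft at about (185,226), the idler at (179,190), the motor pulley at (188,176) and the spring case at (167,173). The smaller grey pulley is at (305,212). The blue, green and larger grey ones are decoys. The scene view agrees, with the pulley at (239,213) and the shaft at (354,228).

Run:
```python
from h import *
ims=[]
for n,(u,v,w),(U,V,W) in(("top",(305,212,28),(185,207,58)),("scene",(239,213,28),(343,255,75))):
    z=np.load(n+"0.npz"); d=z["d"]; k=(float(z["f"]),float(z["cx"]),float(z["cy"]),z["T"]); P=cloud(n,d,k); p=z["p"]
    a=P[v-w:v+w,u-w:u+w].reshape(-1,3); dd=d[v-w:v+w,u-w:u+w].ravel()>0; a=a[dd]
    bench=np.median(a[:,2]); print(n,"valid",dd.mean(),"bench z",bench)
    c=p[v-w:v+w,u-w:u+w].astype(int); sat=(c.max(2)-c.min(2)).ravel()[dd]
    for nm,m in(("depth",a[:,2]>.012),("grey",sat<40)):
        q=a[m]; 
        if len(q)<20: continue
        (x,y),r=cv2.minEnclosingCircle(q[:,:2].astype(np.float32)); print(nm,len(q),"ctr",x,y,"r",r,"zmax",np.percentile(q[:,2],[50,90,99]))
    h=a[a[:,2]>.032]; print("hub",len(h),h.mean(0) if len(h) else"", np.percentile(h[:,2],90) if len(h) else "")
    b=P[max(V-W,0):V+W,U-W:U+W].reshape(-1,3); deck=b[(b[:,2]>.075)&(b[:,2]<.095)]; print("deck z",np.median(deck[:,2]),"rect",cv2.minAreaRect(deck[:,:2].astype(np.float32)))
    t=b[(b[:,2]>.133)&(b[:,2]<.2)]; print("shaft pts",len(t), t.mean(0) if len(t) else "", t[:,2].max() if len(t) else "")
    t=b[(b[:,2]>.108)&(b[:,2]<.2)]; print(">.108",len(t))
    ims.append(cv2.resize(p[V-W:V+W,U-W:U+W],(400,400),interpolation=cv2.INTER_CUBIC))
cv2.imwrite("pics/crop.png",np.hstack(ims)[...,::-1])
```

```text
top valid 0.9955357142857143 bench z 0.0013893019266901785
depth 572 ctr 0.5278393626213074 -0.22217705845832825 r 0.074966199696064 zmax [0.01927992 0.04692282 0.05517221]
grey 720 ctr 0.5293974876403809 -0.22333525121212006 r 0.07677364349365234 zmax [0.01717269 0.03588646 0.05475085]
hub 75 [ 0.52782613 -0.22148677  0.04949155] 0.05470153996044052
deck z 0.0853992071957479 rect ((0.5430722236633301, 0.27442076802253723), (0.35925135016441345, 0.3403237760066986), 0.2526048719882965)
shaft pts 42 [0.52159671 0.22839993 0.15218677] 0.17518816712563035
>.108 358
scene valid 0.9945790816326531 bench z 0.0011633176766419062
depth 651 ctr 0.4591171443462372 -0.22992359101772308 r 0.14250443875789642 zmax [0.01871058 0.0408899  0.05148275]
grey 920 ctr 0.45456740260124207 -0.23291867971420288 r 0.14813454449176788 zmax [0.01632789 0.03051837 0.05092324]
hub 90 [ 0.52688626 -0.219324    0.0449767 ] 0.05096399086412173
deck z 0.08472026617531803 rect ((0.5424108505249023, 0.310890257358551), (0.4083082973957062, 0.35995832085609436), 89.87421417236328)
shaft pts 69 [0.4856577  0.2215082  0.15119142] 0.17168921607213816
>.108 961
```

View pics/crop.png

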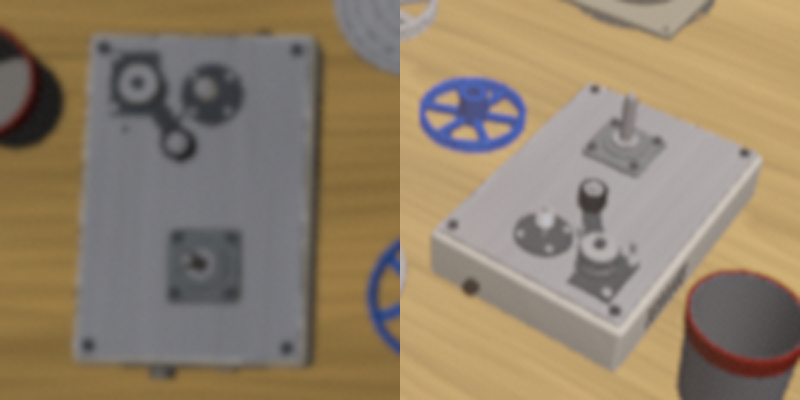

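```bash
python3 -m pendant '[{"translation":[-36,-26,-15],"twist":[0,0,0],"grip":1},{"translation":[-36,-26,-15],"twist":[0,0,0],"grip":1},{"translation":[-36,-26,-15],"twist":[0,0,0],"grip":1},{"translation":[-36,-26,-15],"twist":[0,0,0],"grip":1},{"translation":[-36,-26,0],"twist":[0,0,0],"grip":1},{"translation":[-36,-26,0],"twist":[0,0,0],"grip":1},{"translation":[-36,-26,0],"twist":[0,0,0],"grip":1},{"translation":[0,0,0],"twist":[0,0,-0.12],"grip":1},{"translation":[0,0,0],"twist":[0,0,-0.12],"grip":1},{"translation":[0,0,0],"twist":[0,0,-0.12],"grip":1}]' 20
cat >> h.py <<'E'
def snap(name):
    k=K("wrist"); s=robot.read_state(); p,d=robot.read_camera("wrist")
    np.savez(name+".npz",p=p,d=d,f=k[0],cx=k[1],cy=k[2],T=k[3]); cv2.imwrite(f"pics/{name}.png",p[...,::-1])
    from scipy.spatial.transform import Rotation as R
    print("tcp",s["tool_pos"].round(4),"R",R.from_rotvec(s["orientation"]).as_matrix().round(4).tolist(),"F",s["force"].round(2),"open",round(s["opening"],4),"t",s["t"])
    return p,d,k
def load(name):
    z=np.load(name+".npz"); return z["p"],z["d"],(float(z["f"]),float(z["cx"]),float(z["cy"]),z["T"])
E
python3 -c "
from h import *
snap('w1')"
```

```text
t: 1.15
tool_pos: [0.3898, 0.2874, 0.2762]
orientation: [0.007, -3.138, 0.013]
force: [0.6, -0.1, 0.2]
opening: 0.0931
tcp [0.3898 0.2874 0.2762] R [[-1.0, -0.0044, -0.0031], [-0.0043, 1.0, -0.008], [0.0031, -0.008, -1.0]] F [ 0.57 -0.12  0.22] open 0.0931 t 1.15
```

View pics/w1.png

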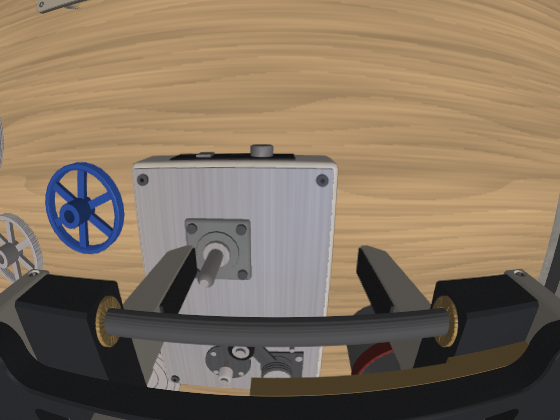

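The wrist view shows the shaft from its collar near (217,249) to its tip near (207,283), between the open fingers. The roller and motor pulley are hidden behind the gripper bar.

```bash
cat >> h.py <<'E'
from scipy.optimize import least_squares
def circfit(q,r,x0):
    return least_squares(lambda c:np.hypot(q[:,0]-c[0],q[:,1]-c[1])-r,x0,loss="soft_l1",f_scale=.001)
def shaft(name,box):
    p,d,k=load(name); P=cloud("wrist",d,k); u0,u1,v0,v1=box; a=P[v0:v1,u0:u1].reshape(-1,3)
    for lo,hi in((.115,.14),(.14,.163),(.115,.163)):
        q=a[(a[:,2]>lo)&(a[:,2]<hi)]
        f=circfit(q[:,:2],.0085,q[:,:2].mean(0)+(q[:,:2].mean(0)-k[3][:2,3])*.02); print(lo,hi,len(q),f.x.round(4),"res",np.sqrt(2*f.cost/len(q)).round(5))
    t=a[a[:,2]>.1655]; print("top",len(t),t[:,:2].mean(0) if len(t) else "",np.percentile(a[:,2],99.5))
    c=a[(a[:,2]>.098)&(a[:,2]<.109)]; print("collar",len(c),np.median(c[:,2]),cv2.minEnclosingCircle(c[:,:2].astype(np.float32)))
E
python3 - <<'E'
from h import *
shaft("w1",(195,235,225,292))
for uv,z in(((207,283),.172),((218,245),.106)): print(onplane("wrist",uv,z,load("w1")[2]))
p,d,k=load("w1"); P=cloud("wrist",d,k)
a=P[165:345,130:340].reshape(-1,3); deck=a[(a[:,2]>.08)&(a[:,2]<.09)]; print(np.median(deck[:,2]))
# screws at corners: deck left/right edges
for v in (190,215,240):
    r=P[v,100:360]; m=(r[:,2]>.08)&(r[:,2]<.09); print(v,r[m][0],r[m][-1])
E
```

```text
0.115 0.14 163 [0.4651 0.2162] res 0.00033
0.14 0.163 174 [0.4656 0.2159] res 0.00036
0.115 0.163 337 [0.4654 0.216 ] res 0.00039
top 227 [0.44825901 0.2228525 ] 0.28168416849670846
collar 973 0.10010614506171644 ((0.46831214427948, 0.20429213345050812), 0.03760567680001259)
[[0.4651863  0.21940557 0.172     ]]
[[0.45286711 0.21968861 0.106     ]]
0.08550672930071374
190 [0.39403912 0.110879   0.08043183] [0.39283696 0.3491937  0.08540943]
215 [0.4260446  0.11146961 0.08110629] [0.42415233 0.3502969  0.0810094 ]
240 [0.46012337 0.11053315 0.08024763] [0.45615733 0.35225169 0.08052235]
```

```bash
python3 -m pendant '[{"translation":[-11,-48,0],"twist":[0,0,0],"grip":1},{"translation":[-11,-48,0],"twist":[0,0,0],"grip":1},{"translation":[-11,-48,0],"twist":[0,0,0],"grip":1},{"translation":[-11,-48,0],"twist":[0,0,0],"grip":1},{"translation":[-11,-48,0],"twist":[0,0,0],"grip":1},{"translation":[-11,-48,0],"twist":[0,0,0],"grip":1},{"translation":[-11,-48,5],"twist":[0,0,0],"grip":1},{"translation":[-11,-48,8],"twist":[0,0,0],"grip":1},{"translation":[-11,-48,10],"twist":[0,0,0],"grip":1},{"translation":[-11,-48,10],"twist":[0,0,0],"grip":1}]'
python3 -m pendant '[{"translation":[-5,-30,30],"twist":[0,0,0],"grip":1},{"translation":[0,0,30],"twist":[0,0,0],"grip":1},{"translation":[0,0,30],"twist":[0,0,0],"grip":1},{"translation":[0,0,0],"twist":[0,0,0],"grip":0.5},{"translation":[0,0,0],"twist":[0,0,0],"grip":0.5},{"translation":[0,0,0],"twist":[0,0,0],"grip":0.5},{"translation":[0,0,0],"twist":[0,0,0],"grip":0.5},{"translation":[0,0,0],"twist":[0,0,0],"grip":0.5},{"translation":[0,0,0],"twist":[0,0,0],"grip":0.5},{"translation":[0,0,0],"twist":[0,0,0],"grip":0.5}]'
python3 - <<'E'
from h import *
p,d,k=snap('w2'); P=cloud("wrist",d,k).reshape(-1,3)
a=P[np.hypot(P[:,0]-.528,P[:,1]+.2215)<.09]
h=a[(a[:,2]>.028)&(a[:,2]<.044)]; h=h[np.hypot(h[:,0]-.528,h[:,1]+.2215)<.04]; print(len(h),h.mean(0)); f=circfit(h[:,:2],.02,[.528,-.2215]); print(f.x,np.sqrt(2*f.cost/len(h)))
t=a[(a[:,2]>.044)&(a[:,2]<.056)]; print(len(t),np.median(t[:,2]),cv2.minEnclosingCircle(t[:,:2].astype(np.float32)))
r=a[(a[:,2]>.016)&(a[:,2]<.024)]; print(len(r),cv2.minEnclosingCircle(r[:,:2].astype(np.float32)))
E
```

```text
t: 2.2
tool_pos: [0.5029, -0.1937, 0.2468]
orientation: [-0.003, 3.141, -0.011]
force: [1.1, -0.4, 0.1]
opening: 0.0929
t: 3.2
tool_pos: [0.5105, -0.2324, 0.1592]
orientation: [0.027, 3.136, -0.018]
force: [-0.1, 0.5, 0.8]
opening: 0.07
tcp [ 0.5105 -0.2324  0.1592] R [[-0.9998, 0.0172, 0.0057], [0.0172, 0.9998, -0.0116], [-0.0059, -0.0115, -0.9999]] F [-0.11  0.51  0.85] open 0.07 t 3.2
294 [ 0.51908601 -0.22294319  0.03626726]
[ 0.52427437 -0.22256026] 0.0027409134081321576
1161 0.0502840622650752 ((0.525281548500061, -0.22252047061920166), 0.020226716995239258)
4444 ((0.5255060791969299, -0.22270452976226807), 0.07478905469179153)
```

View pics/w2.png

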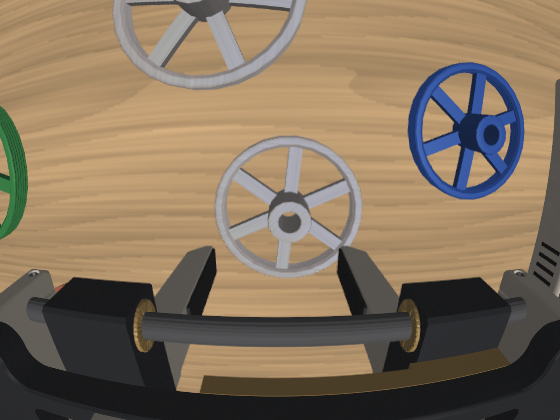

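The wrist view shows the right pulley, with its hub centred near (289,218). The fits put its centre at (0.525, -0.2225), the hub top at 0.050 and the rim radius at 75 mm.

```bash
python3 -m pendant '[{"translation":[-7,5,20],"twist":[-0.0116,0.0057,0],"grip":0.5},{"translation":[-7,5,20],"twist":[0,0,0],"grip":0.5},{"translation":[0,0,20],"twist":[0,0,0],"grip":0.5},{"translation":[0,0,20],"twist":[0,0,0],"grip":0.5},{"translation":[0,0,10],"twist":[0,0,0],"grip":0.5},{"translation":[0,0,0],"twist":[0,0,0],"grip":0.5},{"translation":[0,0,0],"twist":[0,0,0],"grip":0.5},{"translation":[0,0,0],"twist":[0,0,0],"grip":0.5},{"translation":[0,0,0],"twist":[0,0,0],"grip":0.5},{"translation":[0,0,0],"twist":[0,0,0],"grip":0.5}]'
python3 - <<'E'
from h import *
p,d,k=snap('w3'); P=cloud("wrist",d,k).reshape(-1,3)
a=P[np.hypot(P[:,0]-.525,P[:,1]+.2225)<.09]
t=a[(a[:,2]>.044)&(a[:,2]<.056)]; t=t[np.hypot(t[:,0]-.525,t[:,1]+.2225)<.03]; print(len(t),np.median(t[:,2]),cv2.minEnclosingCircle(t[:,:2].astype(np.float32)))
E
```

```text
t: 4.25
tool_pos: [0.529, -0.2247, 0.0726]
orientation: [0.027, 3.133, -0.007]
force: [-0.1, -0.1, -0.2]
opening: 0.0697
tcp [ 0.529  -0.2247  0.0726] R [[-0.9998, 0.0176, 0.0084], [0.0175, 0.9998, -0.0043], [-0.0085, -0.0041, -1.0]] F [-0.12 -0.14 -0.17] open 0.0697 t 4.25
2374 0.050338404610376364 ((0.52534419298172, -0.22268137335777283), 0.020163848996162415)
```

```bash
python3 -m pendant '[{"translation":[3.7,2,10],"twist":[-0.0043,0.0084,0],"grip":0.5},{"translation":[0,0,15],"twist":[0,0,0],"grip":0.5},{"translation":[0,0,15],"twist":[0,0,0],"grip":0.5},{"translation":[0,0,10],"twist":[0,0,0],"grip":0.5},{"translation":[0,0,0],"twist":[0,0,0],"grip":0.5},{"translation":[0,0,0],"twist":[0,0,0],"grip":-1},{"translation":[0,0,0],"twist":[0,0,0],"grip":-1},{"translation":[0,0,0],"twist":[0,0,0],"grip":-1},{"translation":[0,0,0],"twist":[0,0,0],"grip":-1},{"translation":[0,0,0],"twist":[0,0,0],"grip":-1}]' 45
python3 -m pendant '[{"translation":[0,0,0],"twist":[0,0,0],"grip":-1},{"translation":[0,0,0],"twist":[0,0,0],"grip":-1},{"translation":[0,0,0],"twist":[0,0,0],"grip":-1},{"translation":[0,0,-10],"twist":[0,0,0],"grip":-1},{"translation":[0,0,-20],"twist":[0,0,0],"grip":-1},{"translation":[0,0,-20],"twist":[0,0,0],"grip":-1},{"translation":[0,0,-20],"twist":[0,0,0],"grip":-1},{"translation":[0,0,-20],"twist":[0,0,0],"grip":-1},{"translation":[0,0,-20],"twist":[0,0,0],"grip":-1},{"translation":[0,0,0],"twist":[0,0,0],"grip":-1}]' 45
python3 - <<'E'
from h import *
p,d,k=snap('w4'); s=robot.read_state(); print(s["wrist_torque"])
E
```

```text
t: 5.3
tool_pos: [0.5247, -0.2222, 0.0175]
orientation: [-0.028, -3.14, -0.002]
force: [-0.4, -0.7, -4.5]
opening: 0.0396
t: 6.3
tool_pos: [0.5217, -0.2206, 0.1315]
orientation: [-0.027, -3.133, -0.007]
force: [0.6, -1.1, -3.3]
opening: 0.0398
tcp [ 0.5217 -0.2206  0.1315] R [[-0.9998, 0.0175, -0.0081], [0.0174, 0.9998, 0.0046], [0.0082, 0.0044, -1.0]] F [ 0.55 -1.13 -3.29] open 0.0398 t 6.3
[-0.00289423  0.00494659  0.02127397]
```

```bash
python3 -m pendant '[{"translation":[0,0,-35],"twist":[0.0046,-0.0081,0],"grip":-1},{"translation":[0,0,-35],"twist":[0,0,0],"grip":-1},{"translation":[0,10,-35],"twist":[0,0,0],"grip":-1},{"translation":[5,30,0],"twist":[0,0,0],"grip":-1},{"translation":[6,40,0],"twist":[0,0,0],"grip":-1},{"translation":[6,40,0],"twist":[0,0,0],"grip":-1},{"translation":[6,40,0],"twist":[0,0,0],"grip":-1},{"translation":[6,40,0],"twist":[0,0,0],"grip":-1},{"translation":[6,40,0],"twist":[0,0,0],"grip":-1},{"translation":[6,40,0],"twist":[0,0,0],"grip":-1}]'
python3 -m pendant '[{"translation":[6,40,0],"twist":[0,0,0],"grip":-1},{"translation":[6,40,0],"twist":[0,0,0],"grip":-1},{"translation":[4,25,0],"twist":[0,0,0],"grip":-1},{"translation":[2,10,0],"twist":[0,0,0],"grip":-1},{"translation":[0,0,0],"twist":[0,0,0],"grip":-1},{"translation":[0,0,0],"twist":[0,0,0],"grip":-1},{"translation":[0,0,0],"twist":[0,0,0],"grip":-1},{"translation":[0,0,0],"twist":[0,0,0],"grip":-1},{"translation":[0,0,0],"twist":[0,0,0],"grip":-1},{"translation":[0,0,0],"twist":[0,0,0],"grip":-1}]'
python3 - <<'E'
from h import *
p,d,k=snap('w5')
n="top";k=K(n);p,d=robot.read_camera(n);np.savez("top5.npz",p=p,d=d)
E
```

```text
t: 7.35
tool_pos: [0.4771, 0.067, 0.2235]
orientation: [-0.042, -3.117, -0.011]
force: [1.1, -0.6, -4.4]
opening: 0.0392
t: 8.35
tool_pos: [0.456, 0.1861, 0.2148]
orientation: [-0.04, -3.104, -0.004]
force: [0.2, 0.7, -4.8]
opening: 0.0394
tcp [0.456  0.1861 0.2148] R [[-0.999, 0.0256, -0.0377], [0.0255, 0.9997, 0.0034], [0.0377, 0.0024, -0.9993]] F [ 0.16  0.71 -4.84] open 0.0394 t 8.35
```

View pics/w5.png

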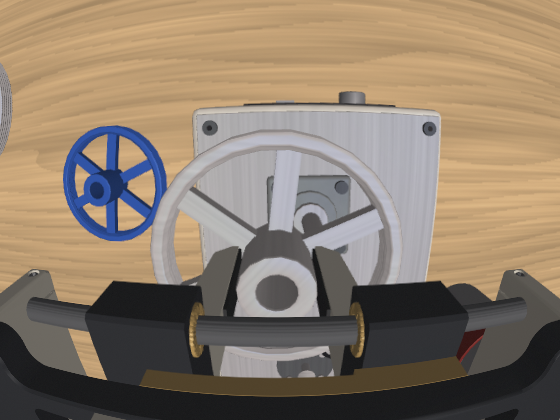

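The wrist view shows the pulley held hub-up, with the shaft's lower part and collar visible through the spokes near (312,222). The tool has tilted by 0.038 rad. I'll level it and measure the pulley and shaft.

```bash
python3 -m pendant '[{"translation":[0,0,-15],"twist":[0.0034,-0.0377,0],"grip":-1},{"translation":[-5,15,0],"twist":[0,0,0],"grip":-1},{"translation":[-3,15,0],"twist":[0,0,0],"grip":-1},{"translation":[0,0,0],"twist":[0,0,0],"grip":-1},{"translation":[0,0,0],"twist":[0,0,0],"grip":-1},{"translation":[0,0,0],"twist":[0,0,0],"grip":-1},{"translation":[0,0,0],"twist":[0,0,0],"grip":-1},{"translation":[0,0,0],"twist":[0,0,0],"grip":-1},{"translation":[0,0,0],"twist":[0,0,0],"grip":-1},{"translation":[0,0,0],"twist":[0,0,0],"grip":-1}]'
cat >> h.py <<'E'
def pulley(name,box):
    """rim top plane + centre and hub top circle from wrist cloud"""
    from scipy.spatial.transform import Rotation as R
    p,d,k=load(name); P=cloud("wrist",d,k).reshape(-1,3); s=robot.read_state(); t=s["tool_pos"]; M=R.from_rotvec(s["orientation"]).as_matrix()
    L=(P-t)@M  # tool frame
    rr=np.hypot(L[:,0],L[:,1]); zz=L[:,2]
    m=(rr>.060)&(rr<.082)&(np.abs(zz)<.008)&(L[:,0]>-.03); q=L[m]
    for _ in range(4):
        A=np.c_[q[:,:2],np.ones(len(q))]; c,*_=np.linalg.lstsq(A,q[:,2],rcond=None); e=q[:,2]-A@c; q=q[np.abs(e)<max(.0012,1.5*e.std())]
    n=M@np.array([c[0],c[1],-1])/np.hypot(1,np.hypot(c[0],c[1]))
    r=np.hypot(q[:,0],q[:,1]); o=q
    f=least_squares(lambda x:np.maximum(np.hypot(o[:,0]-x[0],o[:,1]-x[1])-.075,0)+np.minimum(np.hypot(o[:,0]-x[0],o[:,1]-x[1])-.064,0),[0,0]); cc=np.r_[f.x,c@np.r_[f.x,1]]
    w=t+M@cc; print("rim pts",len(q),"tool xyz",cc.round(4),"world rim centre",w.round(4),"up normal",n.round(4),"under",(w-.02*n).round(4), "max rim err",np.abs(f.fun).max().round(4))
    h=L[(rr<.03)&(zz<-.022)&(zz>-.036)]; 
    if len(h): print("hub top n",len(h),np.median(h[:,2]).round(4),cv2.minEnclosingCircle(h[:,:2].astype(np.float32)))
    return P
E
python3 - <<'E'
from h import *
p,d,k=snap('w6'); P=pulley('w6',0)
q=P[(np.hypot(P[:,0]-.4654,P[:,1]-.216)<.015)&(P[:,2]>.109)&(P[:,2]<.16)]; print(len(q))
if len(q)>20: f=circfit(q[:,:2],.0085,[.4654,.216]); print(f.x.round(4),np.sqrt(2*f.cost/len(q)), q[:,2].min(),q[:,2].max())
E
```

```text
t: 9.45
tool_pos: [0.4652, 0.2157, 0.2293]
orientation: [-0.042, -3.14, 0.004]
force: [0.3, -0.8, -5.2]
opening: 0.0395
tcp [0.4652 0.2157 0.2293] R [[-0.9996, 0.0268, -0.0012], [0.0268, 0.9996, -0.0024], [0.0012, -0.0025, -1.0]] F [ 0.29 -0.82 -5.16] open 0.0395 t 9.45
rim pts 5835 tool xyz [-0.0005 -0.0004 -0.0026] world rim centre [0.4657 0.2153 0.2319] up normal [0.0026 0.004  1.    ] under [0.4656 0.2152 0.2119] max rim err 0.0
hub top n 4700 -0.0326 ((0.009553803130984306, 1.1286698281764984e-05), 0.02845035120844841)
40
[0.4651 0.2165] 0.0002026381897748735 0.10910426791618205 0.1585644833397104
```

```bash
python3 -m pendant '[{"translation":[0.4,0.6,8],"twist":[-0.0024,-0.0012,0],"grip":-1},{"translation":[0,0,8],"twist":[0,0,0],"grip":-1},{"translation":[0,0,8],"twist":[0,0,0],"grip":-1},{"translation":[0,0,8],"twist":[0,0,0],"grip":-1},{"translation":[0,0,5],"twist":[0,0,0],"grip":-1},{"translation":[0,0,0],"twist":[0,0,0],"grip":-1},{"translation":[0,0,0],"twist":[0,0,0],"grip":-1},{"translation":[0,0,0],"twist":[0,0,0],"grip":-1},{"translation":[0,0,0],"twist":[0,0,0],"grip":-1},{"translation":[0,0,0],"twist":[0,0,0],"grip":-1}]'
python3 - <<'E'
from h import *
p,d,k=snap('w7'); P=pulley('w7',0)
E
```

```text
t: 10.5
tool_pos: [0.4644, 0.2161, 0.1884]
orientation: [-0.042, -3.141, 0.0]
force: [0.2, -0.1, -5.0]
opening: 0.0393
tcp [0.4644 0.2161 0.1884] R [[-0.9996, 0.0269, -0.0008], [0.0269, 0.9996, -0.0002], [0.0008, -0.0002, -1.0]] F [ 0.19 -0.1  -4.96] open 0.0393 t 10.5
rim pts 5805 tool xyz [-0.0006 -0.0004 -0.0025] world rim centre [0.4651 0.2157 0.1909] up normal [0.0025 0.0014 1.    ] under [0.465  0.2157 0.1709] max rim err 0.0
hub top n 4673 -0.0325 ((0.009942547418177128, -4.745123806060292e-05), 0.02832627296447754)
```

Aligned with the shaft to about 0.5 mm and level. I'll lower it slowly and watch the force.

```bash
python3 -m pendant '[{"translation":[0,0.3,5],"twist":[0,0,0],"grip":-1},{"translation":[0,0,5],"twist":[0,0,0],"grip":-1},{"translation":[0,0,5],"twist":[0,0,0],"grip":-1},{"translation":[0,0,5],"twist":[0,0,0],"grip":-1},{"translation":[0,0,5],"twist":[0,0,0],"grip":-1},{"translation":[0,0,0],"twist":[0,0,0],"grip":-1},{"translation":[0,0,0],"twist":[0,0,0],"grip":-1},{"translation":[0,0,0],"twist":[0,0,0],"grip":-1},{"translation":[0,0,0],"twist":[0,0,0],"grip":-1},{"translation":[0,0,0],"twist":[0,0,0],"grip":-1}]'
python3 - <<'E'
from h import *
p,d,k=snap('w8'); P=pulley('w8',0)
E
```

```text
t: 11.55
tool_pos: [0.4644, 0.2165, 0.1611]
orientation: [-0.042, -3.141, 0.0]
force: [-0.2, -1.1, -4.1]
opening: 0.0393
tcp [0.4644 0.2165 0.1611] R [[-0.9996, 0.0269, -0.0007], [0.0269, 0.9996, -0.0001], [0.0007, -0.0002, -1.0]] F [-0.19 -1.13 -4.12] open 0.0393 t 11.55
rim pts 5869 tool xyz [-0.0011 -0.0003 -0.0026] world rim centre [0.4655 0.2162 0.1638] up normal [0.0014 0.0013 1.    ] under [0.4655 0.2161 0.1438] max rim err 0.0
hub top n 4714 -0.0325 ((0.009833861142396927, 5.1856040954589844e-05), 0.028252357617020607)
```

```bash
python3 -m pendant '[{"translation":[0,0,5],"twist":[0,0,0],"grip":-1},{"translation":[0,0,5],"twist":[0,0,0],"grip":-1},{"translation":[0,0,5],"twist":[0,0,0],"grip":-1},{"translation":[0,0,5],"twist":[0,0,0],"grip":-1},{"translation":[0,0,5],"twist":[0,0,0],"grip":-1},{"translation":[0,0,5],"twist":[0,0,0],"grip":-1},{"translation":[0,0,2],"twist":[0,0,0],"grip":-1},{"translation":[0,0,0],"twist":[0,0,0],"grip":-1},{"translation":[0,0,0],"twist":[0,0,0],"grip":-1},{"translation":[0,0,0],"twist":[0,0,0],"grip":-1}]'
python3 - <<'E'
from h import *
p,d,k=snap('w9'); P=pulley('w9',0)
E
```

```text
t: 12.6
tool_pos: [0.4641, 0.2163, 0.1258]
orientation: [-0.042, -3.14, 0.001]
force: [-0.3, 0.2, -4.3]
opening: 0.0395
tcp [0.4641 0.2163 0.1258] R [[-0.9996, 0.0269, -0.0014], [0.0269, 0.9996, -0.0004], [0.0014, -0.0004, -1.0]] F [-0.28  0.15 -4.31] open 0.0395 t 12.6
rim pts 5856 tool xyz [-0.0006 -0.0004 -0.0025] world rim centre [0.4648 0.2159 0.1284] up normal [0.0025 0.0019 1.    ] under [0.4648 0.2159 0.1084] max rim err 0.0
hub top n 4375 -0.0326 ((0.009756955318152905, -8.243042975664139e-05), 0.028379270806908607)
```

```bash
python3 -m pendant '[{"translation":[0,0,1],"twist":[0,0,0],"grip":-1},{"translation":[0,0,1],"twist":[0,0,0],"grip":-1},{"translation":[0,0,0.5],"twist":[0,0,0],"grip":-1},{"translation":[0,0,0.5],"twist":[0,0,0],"grip":-1},{"translation":[0,0,0],"twist":[0,0,0],"grip":-1},{"translation":[0,0,0],"twist":[0,0,0],"grip":-1},{"translation":[0,0,0],"twist":[0,0,0],"grip":-1},{"translation":[0,0,0],"twist":[0,0,0],"grip":-1},{"translation":[0,0,0],"twist":[0,0,0],"grip":-1},{"translation":[0,0,0],"twist":[0,0,0],"grip":-1}]'
```

```text
t: 13.65
tool_pos: [0.4648, 0.2166, 0.1235]
orientation: [0.042, 3.141, 0.0]
force: [0.1, -0.4, -5.6]
opening: 0.0396
```

```bash
python3 -m pendant '[{"translation":[0,0,1],"twist":[0,0,0],"grip":-1},{"translation":[0,0,0.5],"twist":[0,0,0],"grip":-1},{"translation":[0,0,0.5],"twist":[0,0,0],"grip":-1},{"translation":[0,0,0],"twist":[0,0,0],"grip":-1},{"translation":[0,0,0],"twist":[0,0,0],"grip":-1},{"translation":[0,0,0],"twist":[0,0,0],"grip":-1},{"translation":[0,0,0],"twist":[0,0,0],"grip":-1},{"translation":[0,0,0],"twist":[0,0,0],"grip":-1},{"translation":[0,0,0],"twist":[0,0,0],"grip":-1},{"translation":[0,0,0],"twist":[0,0,0],"grip":-1}]'
```

```text
t: 14.65
tool_pos: [0.4651, 0.2166, 0.1235]
orientation: [0.042, 3.14, 0.0]
force: [-3.2, -0.6, 0.2]
opening: 0.0393
```

Contact: the pulley's weight is now on the collar and z has stopped at the expected height. Release with a limited opening to stay inside the rim, then rise.

```bash
python3 -m pendant '[{"translation":[0,0,0],"twist":[0,0,0],"grip":0.2},{"translation":[0,0,0],"twist":[0,0,0],"grip":0.2},{"translation":[0,0,0],"twist":[0,0,0],"grip":0.2},{"translation":[0,0,0],"twist":[0,0,0],"grip":0.2},{"translation":[0,0,0],"twist":[0,0,0],"grip":0.2},{"translation":[0,0,-10],"twist":[0,0,0],"grip":0.2},{"translation":[0,0,-20],"twist":[0,0,0],"grip":0.2},{"translation":[0,0,-30],"twist":[0,0,0],"grip":0.2},{"translation":[0,0,-30],"twist":[0,0,0],"grip":0.2},{"translation":[0,0,-20],"twist":[0,0,0],"grip":0.2}]'
python3 -m pendant '[{"translation":[30,0,-30],"twist":[0,0,0],"grip":0.2},{"translation":[30,0,-20],"twist":[0,0,0],"grip":0.2},{"translation":[20,20,0],"twist":[0,0,0],"grip":0.2},{"translation":[0,20,0],"twist":[0,0,0],"grip":0.2},{"translation":[0,0,0],"twist":[0,0,0],"grip":0.2},{"translation":[0,0,0],"twist":[0,0,0],"grip":0.2},{"translation":[0,0,0],"twist":[0,0,0],"grip":0.2},{"translation":[0,0,0],"twist":[0,0,0],"grip":0.2},{"translation":[0,0,0],"twist":[0,0,0],"grip":0.2},{"translation":[0,0,0],"twist":[0,0,0],"grip":0.2}]'
python3 - <<'E'
from h import *
p,d,k=snap('w10')
P=cloud("wrist",d,k).reshape(-1,3)
rr=np.hypot(P[:,0]-.4652,P[:,1]-.2162)
q=P[(rr<.085)&(rr>.055)&(P[:,2]>.12)&(P[:,2]<.134)]
A=np.c_[q[:,:2],np.ones(len(q))]; c,*_=np.linalg.lstsq(A,q[:,2],rcond=None); print("rim",len(q),c[:2],np.median(q[:,2]),cv2.minEnclosingCircle(q[:,:2].astype(np.float32)))
h=P[(rr<.03)&(P[:,2]>.15)&(P[:,2]<.162)]; print("hub",len(h),np.median(h[:,2]) if len(h) else "",cv2.minEnclosingCircle(h[:,:2].astype(np.float32)) if len(h) else "")
p,d=robot.read_camera("top"); k=K("top"); np.savez("top10.npz",p=p,d=d,f=k[0],cx=k[1],cy=k[2],T=k[3])
p2,d2=robot.read_camera("scene"); k=K("scene"); np.savez("scene10.npz",p=p2,d=d2,f=k[0],cx=k[1],cy=k[2],T=k[3])
z=cv2.resize(p[130:280,110:270],(400,375),interpolation=cv2.INTER_CUBIC); z2=cv2.resize(p2[185:335,260:420],(400,375),interpolation=cv2.INTER_CUBIC)
cv2.imwrite("pics/m10.png",np.vstack([np.hstack([z,z2])])[...,::-1])
E
```

```text
t: 15.65
tool_pos: [0.4641, 0.2163, 0.237]
orientation: [-0.042, -3.141, 0.0]
force: [0.2, -0.3, 0.3]
opening: 0.056
t: 16.65
tool_pos: [0.3853, 0.2577, 0.2994]
orientation: [0.047, 3.131, 0.007]
force: [-0.6, 0.7, 1.0]
opening: 0.0557
tcp [0.3853 0.2577 0.2994] R [[-0.9995, 0.0302, 0.0104], [0.0303, 0.9995, 0.0042], [-0.0103, 0.0045, -0.9999]] F [-0.61  0.71  0.96] open 0.0557 t 16.65
rim 3068 [-0.00285485 -0.00085642] 0.12582403312909096 ((0.4661152958869934, 0.21679462492465973), 0.0756659209728241)
hub 672 0.15634989423923032 ((0.4659919738769531, 0.21687623858451843), 0.020431319251656532)
```

View pics/w10.png

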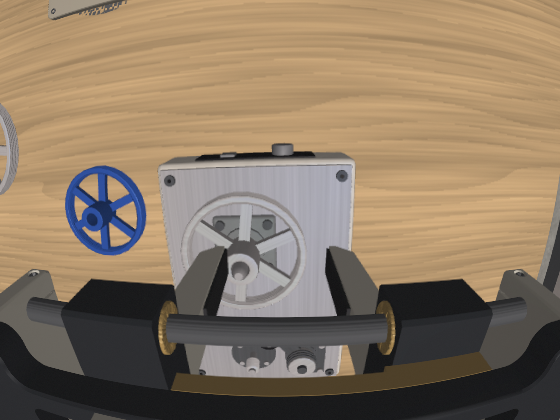

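View pics/m10.png

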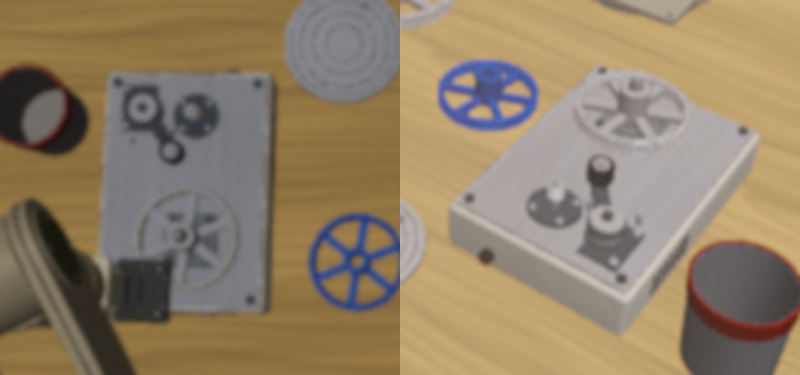

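The pulley is seated. Its rim top is at 0.1258, it is level, and it is centred within 1 mm. In the top view the roller is at (178.8,188.8), the motor pulley at (187.2,175.2) and the pivot at (167.2,172.8). In the scene view the roller top is at (340.4,250.6).

Run:
```python
from h import *
kt=load("top10")[2]; ks=load("scene10")[2]
for nm,uv,z in(("idler",(178.8,188.8),.131),("motor",(187.2,175.2),.13),("pivot",(167.2,172.8),.124)): print("top",nm,onplane("top",uv,z,kt))
for nm,uv,z in(("idler",(340.4,250.6),.131),("motor",(322,261),.13),("pivot",(260+607/2.5,185+212/2.5),.124)): print("scene",nm,onplane("scene",uv,z,ks))
# triangulate idler
o1,v1=rays("top",(178.8,188.8),kt);o2,v2=rays("scene",(340.4,250.6),ks);a=v1[0];b=v2[0];s=np.linalg.lstsq(np.c_[a,-b],o2-o1,rcond=None)[0];print("tri",o1+a*s[0],o2+b*s[1])
p,d,k=load("w10"); P=cloud("wrist",d,k)
# wheel corner screws, deck plane
S=onplane("wrist",[(169.5,181),(342,176)],.086,k); print(S, "yaw from screws", np.degrees(np.arctan2(S[1,0]-S[0,0],S[1,1]-S[0,1])))
sh=np.array([.4652,.2164])
for yaw in(-3,-2,-1,0,1):
    t=np.radians(yaw); M=np.array([[np.cos(t),-np.sin(t)],[np.sin(t),np.cos(t)]]); print(yaw,*(np.round(sh+M@(np.array(w)-[-75,-15])/1000,4) for w in((50,11),(110,-15),(115,57),(36,68))))
```

```text
top idler [[0.59542687 0.23631542 0.131     ]]
top motor [[0.64545815 0.20806353 0.13      ]]
top pivot [[0.65519381 0.28246335 0.124     ]]
scene idler [[0.59217881 0.24372757 0.131     ]]
scene motor [[0.66293011 0.22291471 0.13      ]]
scene pivot [[0.37422557 0.65073105 0.124     ]]
tri [0.59569198 0.23669156 0.12947884] [0.59161684 0.24346881 0.13044445]
[[0.38065049 0.12661397 0.086     ]
 [0.38201648 0.33781645 0.086     ]] yaw from screws 0.3705655310131846
-3 [0.5914 0.2358] [0.6499 0.2067] [0.6587 0.2784] [0.5804 0.2935]
-2 [0.591 0.238] [0.6501 0.2099] [0.6576 0.2817] [0.579  0.2955]
-1 [0.5906 0.2402] [0.6502 0.2132] [0.6564 0.2851] [0.5776 0.2975]
0 [0.5902 0.2424] [0.6502 0.2164] [0.6552 0.2884] [0.5762 0.2994]
1 [0.5897 0.2446] [0.6502 0.2196] [0.6539 0.2917] [0.5747 0.3013]
```

```bash
python3 -m pendant '[{"translation":[-35,-2,0],"twist":[0.0042,0.0104,0],"grip":0.25},{"translation":[-40,-3,0],"twist":[0,0,0],"grip":0.25},{"translation":[-40,-3,0],"twist":[0,0,0],"grip":0.25},{"translation":[-40,-3,15],"twist":[0,0,0],"grip":0.25},{"translation":[-25,-2,20],"twist":[0,0,0],"grip":0.25},{"translation":[-5,0,15],"twist":[0,0,0],"grip":0.25},{"translation":[0,0,0],"twist":[0,0,0],"grip":0.25},{"translation":[0,0,0],"twist":[0,0,0],"grip":0.25},{"translation":[0,0,0],"twist":[0,0,0],"grip":0.25},{"translation":[0,0,0],"twist":[0,0,0],"grip":0.25}]'
python3 - <<'E'
from h import *
p,d,k=snap('w11'); P=cloud("wrist",d,k).reshape(-1,3)
rr=np.hypot(P[:,0]-.5905,P[:,1]-.24)
h=P[(rr<.04)&(P[:,2]>.101)&(P[:,2]<.140)]; print(len(h),np.percentile(h[:,2],[5,50,95]))
t=P[(rr<.035)&(P[:,2]>.125)&(P[:,2]<.140)]; print("top",len(t),np.median(t[:,2]),cv2.minEnclosingCircle(t[:,:2].astype(np.float32)))
t=P[(rr<.035)&(P[:,2]>.131)&(P[:,2]<.140)]; print("bolt",len(t),t.mean(0) if len(t) else "")
E
```

```text
t: 17.8
tool_pos: [0.574, 0.2399, 0.2496]
orientation: [0.042, 3.141, 0.004]
force: [-0.2, 0.1, -0.3]
opening: 0.0582
tcp [0.574  0.2399 0.2496] R [[-0.9996, 0.0268, 0.0007], [0.0268, 0.9996, 0.0023], [-0.0007, 0.0023, -1.0]] F [-0.22  0.15 -0.33] open 0.0582 t 17.8
1150 [0.11025252 0.12864188 0.13457978]
top 959 0.12891433793074658 ((0.589798092842102, 0.2413368672132492), 0.017158787697553635)
bolt 166 [0.58984684 0.24150632 0.13434098]
```

View pics/w11.png

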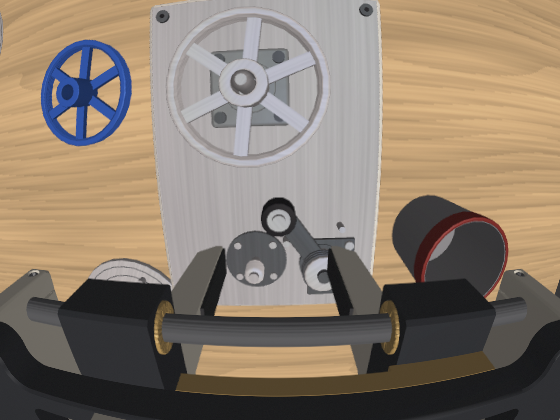

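The view shows the roller at (279,216), which I measure at (0.5898, 0.2414) with its top at 0.129, and free space around it. I'll descend over it.

```bash
python3 -m pendant '[{"translation":[-8,1,20],"twist":[0.0023,0.0007,0],"grip":0.25},{"translation":[-8,1,20],"twist":[0,0,0],"grip":0.25},{"translation":[0,0,20],"twist":[0,0,0],"grip":0.25},{"translation":[0,0,20],"twist":[0,0,0],"grip":0.25},{"translation":[0,0,10],"twist":[0,0,0],"grip":0.25},{"translation":[0,0,0],"twist":[0,0,0],"grip":0.25},{"translation":[0,0,0],"twist":[0,0,0],"grip":0.25},{"translation":[0,0,0],"twist":[0,0,0],"grip":0.25},{"translation":[0,0,0],"twist":[0,0,0],"grip":0.25},{"translation":[0,0,0],"twist":[0,0,0],"grip":0.25}]'
python3 - <<'E'
from h import *
p,d,k=snap('w12'); P=cloud("wrist",d,k).reshape(-1,3)
rr=np.hypot(P[:,0]-.5898,P[:,1]-.2414)
t=P[(rr<.03)&(P[:,2]>.125)&(P[:,2]<.140)]; print("top",len(t),np.median(t[:,2]),cv2.minEnclosingCircle(t[:,:2].astype(np.float32)))
E
```

```text
t: 18.85
tool_pos: [0.5938, 0.2459, 0.1711]
orientation: [0.035, 3.122, 0.01]
force: [0.2, -0.6, 0.1]
opening: 0.058
tcp [0.5938 0.2459 0.1711] R [[-0.9996, 0.0227, 0.019], [0.0228, 0.9997, 0.0065], [-0.0189, 0.0069, -0.9998]] F [ 0.22 -0.62  0.11] open 0.058 t 18.85
top 1765 0.1288745827672727 ((0.5903472900390625, 0.24137285351753235), 0.017213257029652596)
```

```bash
python3 -m pendant '[{"translation":[3.6,-4.6,0],"twist":[0.0065,0.019,0],"grip":0.25},{"translation":[0,0,10],"twist":[0,0,0],"grip":0.25},{"translation":[0,0,10],"twist":[0,0,0],"grip":0.25},{"translation":[0,0,5],"twist":[0,0,0],"grip":0.25},{"translation":[0,0,0],"twist":[0,0,0],"grip":0.25},{"translation":[0,0,0],"twist":[0,0,0],"grip":0.25},{"translation":[0,0,0],"twist":[0,0,0],"grip":0.25},{"translation":[0,0,0],"twist":[0,0,0],"grip":0.25},{"translation":[0,0,0],"twist":[0,0,0],"grip":0.25},{"translation":[0,0,0],"twist":[0,0,0],"grip":0.25}]'
```

```text
t: 19.9
tool_pos: [0.5898, 0.2408, 0.1437]
orientation: [-0.036, -3.139, 0.0]
force: [-0.0, -1.1, 1.1]
opening: 0.0583
```

```bash
python3 -m pendant '[{"translation":[0,0.5,9],"twist":[0,0,0],"grip":0.25},{"translation":[0,0,9],"twist":[0,0,0],"grip":0.25},{"translation":[0,0,9],"twist":[0,0,0],"grip":0.25},{"translation":[0,0,6],"twist":[0,0,0],"grip":0.25},{"translation":[0,0,0],"twist":[0,0,0],"grip":0.25},{"translation":[0,0,0],"twist":[0,0,0],"grip":0.25},{"translation":[0,0,0],"twist":[0,0,0],"grip":0.25},{"translation":[0,0,0],"twist":[0,0,0],"grip":0.25},{"translation":[0,0,0],"twist":[0,0,0],"grip":0.25},{"translation":[0,0,0],"twist":[0,0,0],"grip":0.25}]'
python3 -m pendant '[{"translation":[0,0,0],"twist":[0,0,0],"grip":-1},{"translation":[0,0,0],"twist":[0,0,0],"grip":-1},{"translation":[0,0,0],"twist":[0,0,0],"grip":-1},{"translation":[0,0,0],"twist":[0,0,0],"grip":-1},{"translation":[0,0,0],"twist":[0,0,0],"grip":-1},{"translation":[0,0,0],"twist":[0,0,0],"grip":-1},{"translation":[0,0,0],"twist":[0,0,0],"grip":-1},{"translation":[0,0,0],"twist":[0,0,0],"grip":-1},{"translation":[0,0,0],"twist":[0,0,0],"grip":-1},{"translation":[0,0,0],"twist":[0,0,0],"grip":-1}]' 30
```

```text
t: 20.9
tool_pos: [0.5897, 0.2414, 0.1077]
orientation: [-0.036, -3.139, 0.0]
force: [0.4, -0.2, 0.1]
opening: 0.058
t: 21.9
tool_pos: [0.5901, 0.2416, 0.1084]
orientation: [-0.036, -3.14, -0.001]
force: [0.5, -0.2, -0.1]
opening: 0.0333
```

```bash
python3 -m pendant '[{"translation":[3.9,6.2,0],"twist":[0,0,0],"grip":-1},{"translation":[3.6,6.4,0],"twist":[0,0,0],"grip":-1},{"translation":[2.9,7.1,0],"twist":[0,0,0],"grip":-1},{"translation":[2.3,7.3,0],"twist":[0,0,0],"grip":-1},{"translation":[0,0,0],"twist":[0,0,0],"grip":-1},{"translation":[0,0,0],"twist":[0,0,0],"grip":-1},{"translation":[0,0,0],"twist":[0,0,0],"grip":-1},{"translation":[0,0,0],"twist":[0,0,0],"grip":-1},{"translation":[0,0,0],"twist":[0,0,0],"grip":-1},{"translation":[0,0,0],"twist":[0,0,0],"grip":-1}]'
```

```text
t: 22.9
tool_pos: [0.5815, 0.2576, 0.1084]
orientation: [0.047, 3.136, -0.029]
force: [1.8, -5.3, -0.5]
opening: 0.0329
```

```bash
python3 -m pendant '[{"translation":[2,6.5,0],"twist":[0,0,0],"grip":-1},{"translation":[2,6.5,0],"twist":[0,0,0],"grip":-1},{"translation":[1.5,6.5,0],"twist":[0,0,0],"grip":-1},{"translation":[1,6.5,0],"twist":[0,0,0],"grip":-1},{"translation":[0.5,6.5,0],"twist":[0,0,0],"grip":-1},{"translation":[0,6.5,0],"twist":[0,0,0],"grip":-1},{"translation":[0,2,0],"twist":[0,0,0],"grip":-1},{"translation":[0,2,0],"twist":[0,0,0],"grip":-1},{"translation":[0,2,0],"twist":[0,0,0],"grip":-1},{"translation":[0,2,0],"twist":[0,0,0],"grip":-1}]'
python3 -c "
from h import *
snap('w13')"
```

```text
t: 23.9
tool_pos: [0.5757, 0.2904, 0.1082]
orientation: [0.064, 3.14, -0.066]
force: [-1.6, -8.8, 3.8]
opening: 0.0333
tcp [0.5757 0.2904 0.1082] R [[-0.9992, 0.0409, -0.0008], [0.0409, 0.9983, -0.0423], [-0.0009, -0.0423, -0.9991]] F [-1.6  -8.81  3.77] open 0.0333 t 23.9
```

```bash
python3 -m pendant '[{"translation":[0,5,0],"twist":[-0.012,0,0],"grip":-1},{"translation":[0,5,0],"twist":[-0.012,0,0],"grip":-1},{"translation":[-0.3,4,0],"twist":[-0.012,0,0],"grip":-1},{"translation":[-0.3,3,0],"twist":[-0.01,0,0],"grip":-1},{"translation":[0,3,0],"twist":[-0.005,0,0],"grip":-1},{"translation":[0,3,0],"twist":[-0.005,0,0],"grip":-1},{"translation":[0,3,0],"twist":[-0.005,0,0],"grip":-1},{"translation":[0,3,0],"twist":[-0.005,0,0],"grip":-1},{"translation":[0,3,0],"twist":[-0.005,0,0],"grip":-1},{"translation":[0,3,0],"twist":[-0.005,0,0],"grip":-1}]'
python3 -c "
from h import *
snap('w14')"
```

```text
t: 24.95
tool_pos: [0.5764, 0.2987, 0.1081]
orientation: [-0.083, -3.132, 0.015]
force: [-2.6, -12.9, 5.2]
opening: 0.0334
tcp [0.5764 0.2987 0.1081] R [[-0.9986, 0.0529, -0.0091], [0.053, 0.9986, -0.0093], [0.0086, -0.0098, -0.9999]] F [ -2.63 -12.85   5.16] open 0.0334 t 24.95
```

```bash
python3 -m pendant '[{"translation":[0,4,0],"twist":[-0.005,0,0],"grip":-1},{"translation":[0,4,0],"twist":[-0.005,0,0],"grip":-1},{"translation":[0,4,0],"twist":[-0.005,0,0],"grip":-1},{"translation":[0,4,0],"twist":[-0.005,0,0],"grip":-1},{"translation":[0,4,0],"twist":[-0.005,0,0],"grip":-1},{"translation":[0,4,0],"twist":[-0.005,0,0],"grip":-1},{"translation":[0,4,0],"twist":[-0.005,0,0],"grip":-1},{"translation":[0,4,0],"twist":[-0.005,0,0],"grip":-1},{"translation":[0,4,0],"twist":[-0.005,0,0],"grip":-1},{"translation":[0,4,0],"twist":[-0.005,0,0],"grip":-1}]'
python3 - <<'E'
from h import *
p,d,k=snap('w15'); P=cloud("wrist",d,k).reshape(-1,3)
rr=np.hypot(P[:,0]-.577,P[:,1]-.299); t=P[(rr<.025)&(P[:,2]>.131)&(P[:,2]<.138)]; print("bolt",len(t),t.mean(0) if len(t) else "")
rr=np.hypot(P[:,0]-.4655,P[:,1]-.2165); h=P[(rr<.03)&(P[:,2]>.15)&(P[:,2]<.162)]; print("hub",len(h),np.median(h[:,2]) if len(h) else "",cv2.minEnclosingCircle(h[:,:2].astype(np.float32)) if len(h) else "")
q=P[(rr<.085)&(rr>.055)&(P[:,2]>.12)&(P[:,2]<.134)]; print("rim",len(q),np.median(q[:,2]),cv2.minEnclosingCircle(q[:,:2].astype(np.float32)))
ims=[p]
p2,_=robot.read_camera("scene"); cv2.imwrite("pics/fin.png",np.hstack([cv2.resize(p,(400,300)),cv2.resize(p2[150:390,200:520],(400,300))])[...,::-1]); print(robot.read_state()["force"])
E
```

```text
t: 26.0
tool_pos: [0.5764, 0.2989, 0.1081]
orientation: [-0.111, -3.115, 0.038]
force: [-4.2, -17.7, 7.9]
opening: 0.0334
tcp [0.5764 0.2989 0.1081] R [[-0.9972, 0.0707, -0.0247], [0.0713, 0.9972, -0.0235], [0.023, -0.0252, -0.9994]] F [ -4.16 -17.7    7.85] open 0.0334 t 26.0
bolt 824 [0.57422652 0.29900396 0.13443478]
hub 3920 0.15631662579344657 ((0.46681085228919983, 0.21646539866924286), 0.020955463871359825)
rim 11772 0.12575483720653338 ((0.4660561680793762, 0.21614432334899902), 0.0749492347240448)
[ -4.64516084 -17.890411     7.5962574 ]
```

View pics/fin.png

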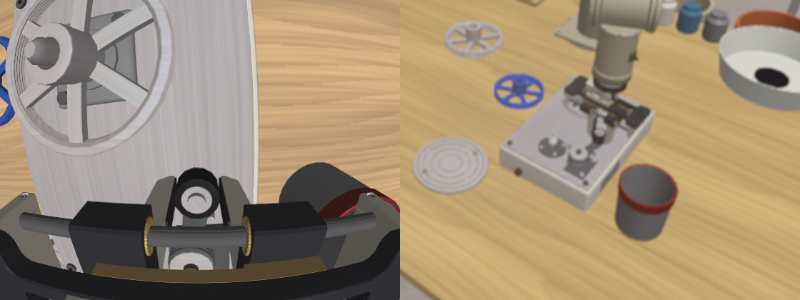

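The roller did not move under extra push (12.9 N rising to 17.7 N), so it is at the stop and held by both fingers. The pulley is seated and untouched, and the tub and wheel head are where they were. I'll hand it in.

```bash
python3 -c "
from plant import robot
print(robot.close_job())"
```

```text
the job is handed in; nothing more can be done
None
```

The wheel is ready for its belt: the big pulley sits on the collar, and the gripper is holding the tensioner arm at its far stop. I handed the job in at about 26 s of the 61 s allowed; it gives no verdict.

- **Pulley:** I gripped the smaller grey pulley by its hub and lowered it slowly onto the shaft. At contact the lift force went from about -5 N to 0 and the height stopped changing, then I let go. The last check had the rim top at 0.1258 m (expected 0.126 m) and its centre within about 1 mm of the shaft axis. A tilt check after release, before I moved the tensioner, gave about 0.003 rad.
- **Tensioner:** I gripped the roller and swung it along its arc to (0.576, 0.299), within about 1 mm of where I calculated the stop. More push raised the force from 13 N to 18 N while the roller moved only 0.2 mm. The spring alone gives about 9 N there, so it is against the stop.
- **Other things:** the tub and wheel head look unmoved in the last picture. The bowl was outside it, but the arm did not go near it.

Two readings were slightly off. The first push fell short and was made up with further rows. In the final picture the roller's bolt measured about 2 mm off in x from the gripper's position, probably because part of it was hidden and the tool was tilted about 0.03 rad.

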